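# Close a covered button in the hand press and hold the lever

### The job

Set the large blue pusher base down into the white mould cup on the press's open tray, push the tray fully home under the ram, then press the red lever down until it is level, with its pointer in the green band, and keep it pressed there: the program finishes while the gripper is still holding the lever down. Never push the lever so far that the pointer enters the red band, and leave the other things on the cutting mat where they are.

Things in the scene. Friction and masses are not known exactly. Their poses are not given: they have to be found in the camera images.
- pusher: large blue plastic pusher, loose and upright on the mat, left or right of the press: round base 42 mm across, 12 mm high, on it a round grip boss 28 mm across, 22 mm high; 34 mm tall in all, 40 to 85 g. Origin: centre of its underside, z up. The cup's bore is 46 mm: 2 mm to spare all round
- press: grey hand press, fixed on the 3 mm purple mat, place and yaw vary. Origin: under the ram, on the mat's surface; x to its back (away from robot), y to the side where the lever sticks out, z up. Base 180 x 150 x 16 mm; column at y = -60 mm, 166 mm high with the pivot cheeks; guide arm at 109 to 125 mm height, x = +-17 mm. Lever and tray count as part of it
- tray (a joint): how far the die tray is pulled out towards the front (press -x), in m: 0 fully home, 0.10 at its outer stop. It starts open by 80 to 100 mm. It slides with about 1.5 N of friction and stays where it is left
- cup (a point): centre of the inner floor of the white round mould cup on the tray (a brass button shell lies there): bore 46 mm, outside 62 mm across, rim 10 mm above this point. It moves with the tray; with the tray home it is right below the ram. This frame's axes are those of the press. 31 mm above the press's origin
- tray_front (a point): middle of the front face of the tray's black upright front plate, 80 mm wide; the plate's top edge is 16 mm above this point, its lower edge 32 mm below, plate 8 mm thick, 90 mm in front of the cup's centre. Push it along the press's +x to shut the tray, from 80 to 100 mm out; axes as the press's
- lever (a joint): angle by which the lever is pressed down, rad: 0 at rest (0.42 above level), 0.42 level (middle of the green band), green from 0.36 to 0.48, red from 0.52, hard stop 0.62. A spring lifts it back when let go: pressing at the grip takes about 3 N at first and about 12 N in the green band once the ram's nose is on the pusher
- lever_grip (a point): middle of the red round grip, on its axis: 26 mm across, 95 mm long, lying along the lever, which runs from the pivot towards press +y and upwards at rest. 210 mm from the pivot. It moves with the lever
- lever_pivot (a point): the lever's pivot, on the press at x = 0, y = -60 mm, z = 150 mm of its frame; the hinge axis is the press's x axis. The grip's centre is at pivot + 210 mm * (cos a along press y, sin a up), where a = 0.42 - lever joint
- scale (a point): middle of the green band of the quadrant scale at the back of the lever, 110 mm from the pivot and level with it. The lever's black pointer moves down over white, green (lever joint 0.36 to 0.48), a white gap, red (0.52 and beyond)
- nose: the ram's sprung brass nose, 26 mm across, above the tray's home place. The ram comes down 60 mm per rad of lever; at rest the nose's face is 12 mm above a seated pusher, whose top it then presses through a spring
- small_pusher: a smaller yellow pusher, 28 mm across and 34 mm tall, not wanted: leave it. Origin: centre of its underside
- spool_red: a red thread spool, 34 mm across, 50 mm tall, origin under its centre: leave it
- spool_green: a green thread spool, 34 mm across, 50 mm tall, origin under its centre: leave it
- button_jar: a glass jar, 64 mm across, 90 mm tall, origin under its centre: leave it
- mug: a white mug, 76 mm across, 85 mm tall, origin under its centre: leave it
- tape_case: an orange tape measure case, 55 x 55 x 22 mm, origin under its centre: leave it
There are look-alikes about, which are no part of the job. Leave any black or pink look-alike of the pusher alone.

How it is judged:
By the outcome, as a careful person would: the job done as asked, in the order asked, and still so for the second after the job is handed in, while the arm keeps its last pose, push and grip.
It also fails if it takes over 64 s, if anything falls off the work surface, if the arm or the gripper's body presses on something with over 40 N, if the wrist force passes 120 N, or if a joint passes its speed limit or range.

### The arm

A 6-joint arm with a two-finger parallel gripper is mounted at the origin on the work surface. World frame = base frame: x ahead of the robot, y to its left, z up, the work surface at z = 0. Lengths are in m, angles in degrees, forces in N, time in s.
With the tool pointing down it reaches from about 0.35 to 0.875 m from the base axis. Payload 4.2 kg.
Tool frame: the origin (TCP) lies midway between the tips of the shut fingers; the grasp point (between the pads) lies 19 mm behind it (r.pinch_z is the distance from the TCP to the grasp point, in m); z points along the fingers, y is the line along which they close (so a half turn about z gives the same grasp; the last joint's range is limited). The gripper opens to 87 mm and grips with 3 to 60 N. Pads are 19 mm wide; open, the fingers measure 117 mm over their backs; the gripper's body (75 mm by 190 mm) begins 51 mm behind the grasp point.
Start: joints at [-59.553, 22.042, 0.453, 0, -68.411, -14.817], TCP at [0.168, -0.602, 0.223] pointing down, gripper open.
Joint ranges: [-179.83, 179.83], [-69.29, 118.12], [-61.27, 80.66], [-181.25, 117.63], [-171.15, -9.14], [-177.46, 177.46]. Speed limits (degrees/s): [159.86, 159.86, 180, 180, 180, 180].

### API

Orientations are given as a 3x3 rotation matrix whose columns are the frame's x, y, z axes.
In Python, from station import r, imaging, models gives the robot as it stands. The module is installed in compiled form; this text tells all that it offers.
- The arm moves only by the tool apply_moves, never from a script. Its argument "moves" is a list of rows, each a list of 2 entries, a list of its own where there are three numbers: the shift along the tool's x, y, z in m, then the turn about the tool's z in degrees. A call has 1 to 5 rows; each row shifts and turns the commanded pose from where the row before left it, along the tool's axes as they then stand; what a row does not reach is not made up. A row lasts 1/12 s, in which the tool goes at most 41.7 mm and 7.16 degrees, less where a joint would pass 70% of its speed; a pose out of reach is approached as far as the arm can. A call is refused whole if a number of a shift passes 0.0417 or a number of a turn 7.16, either way. A call with a gripper value outside its range is refused whole. "hand" is the finger opening in m, from 0 to 0.087, set as the call begins (left out, the last holds). The fingers move at their own pace and stop on an object; the grip force is fixed at half the most. Time passes only in rows, so rows that do not move let the fingers close. It gives the time, the measured TCP pose, the force, the opening and the grip force at its end, in the units of the state.
- r.sense(): the state, without advancing time (a new reading comes with each control period).
- imaging.capture(name): name is "side" or "top" or "wrist"; returns a dict with "frame" (400x640x3 uint8, blue, green, red), "intrinsics" (3x3 intrinsics, pixels), "eye" and "orientation" of the camera in the world. Camera axes: x right, y down, z forward; pixel columns grow to the right and rows downward; lengths in m; the calibration is good to about 2 mm. A picture is of the moment at which its call begins. There is no depth.
- r.finish_job(): hands the job in; it is judged then, once.
Trained networks look in a picture, given as the dict that the camera call returned (one of the last four; its "shot" number tells which), for a name from the list of things; names that differ only in an ending like _2 or _b are one class to them, and where a whole thing is asked for, a point or a joint stands for the part that bears it (a point fixed in the world has none). Each returns a list of dicts, best first, with "confidence" (0 to 1); they miss things now and then, are a little off and sometimes report something else, mostly with a low value. They report only what shows in the picture. A call takes as long as a camera call. They do not tell look-alikes from the thing itself.
- models.cut_out(picture, target): "region" (400x640 bool, what is visible of it) and "extent" ([left, top, width, height] as shares, 0 to 1, of the picture: columns of its width, rows of its height, round what is visible of it).
- models.place_of(picture, target): "at" ([column, row] as shares, 0 to 1, of the picture: columns of its width, rows of its height: a listed point, or the origin of a listed thing).
The state is a dict: "time_s": time; "joints": joint angles; "joint_velocities": joint speeds; "effort": joint torques, N m; "tcp_pos": TCP position; "ee_rot": TCP orientation; "wrist_force": force on the tool from outside, world axes, zero at the start; "moment": the same for the moment, N m; "gripper_width": opening from 0.0 (shut) to 1.0 (fully open); "gripper_force": force on a finger pad.
Only numpy, scipy, OpenCV 4.12 (cv2) and the standard library are available. Lean on these libraries where they do the work, as an engineer would, in place of code of your own. Each camera call takes 0.05 s, during which the arm holds its last target. There are 200 camera calls.

## Working session

There is one attempt and no reset: what is moved stays moved. The work goes in short steps, Python scripts to look and compute and a tool call to move; the robot and the scene stay as the last step left them, time stands still between calls to the robot, and variables do not carry over. Pictures are saved under pics/ and viewed, at most 10 in all, crops included, and the job is handed in when it is done.

Besides the shell and the picture viewer there is one more tool, called after ">>>" as name(argument=value, ...) on one line, values as JSON. apply_moves: Moves the arm, as the interface text tells. Its arguments: {"type":"object","properties":{"moves":{"type":"array"},"hand":{"type":"number"}},"required":["moves"]}

```bash
mkdir -p pics
cat > h.py <<'E'
import numpy as np, cv2
from station import r, imaging, models
def ray(p,uv):
    K=np.array(p["intrinsics"]);d=np.array(p["orientation"])@np.linalg.inv(K)@np.array([uv[0],uv[1],1.]);return np.array(p["eye"]),d/np.linalg.norm(d)
def onz(p,uv,z):
    e,d=ray(p,uv);return e+d*(z-e[2])/d[2]
def tri(obs):
    A=np.zeros((3,3));b=np.zeros(3)
    for p,uv in obs:
        e,d=ray(p,uv);M=np.eye(3)-np.outer(d,d);A+=M;b+=M@e
    return np.linalg.solve(A,b)
def proj(p,X):
    c=np.array(p["orientation"]).T@(np.array(X)-np.array(p["eye"]));q=np.array(p["intrinsics"])@c;return q[:2]/q[2]
def px(d): return np.array(d["at"])*[640,400]
E
cat > a.py <<'E'
from h import *
np.set_printoptions(precision=4,suppress=True)
P={}
for c in ["side","top"]:
    P[c]=imaging.capture(c);cv2.imwrite(f"pics/{c}0.png",P[c]["frame"]);print(c,np.array(P[c]["eye"]),np.array(P[c]["orientation"]).tolist())
s=r.sense();print(s["time_s"],s["tcp_pos"],np.array(s["ee_rot"]).tolist(),s["gripper_width"],r.pinch_z)
for n in ["pusher","press","cup","tray_front","lever_grip","lever_pivot","scale","small_pusher","nose"]:
    o=[]
    for c in P:
        L=models.place_of(P[c],n)
        print(n,c,[(px(d).round(1).tolist(),round(d["confidence"],2)) for d in L[:4]])
        if L:o.append((P[c],px(L[0])))
    if len(o)==2: print("   tri",tri(o))
E
python3 a.py
```

```text
side [ 0.1718 -1.2926  1.0315] [[0.962611341424937, -0.14826019709936794, 0.22671197435543605], [-0.27086561412454546, -0.5371624951777524, 0.7988042769410689], [0.003350290288339681, -0.8303465347253927, -0.5572372993837691]]
top [ 0.3961 -0.0659  1.3049] [[0.01906738425582015, -0.996449725771146, 0.08200231013970796], [-0.9996299974155498, -0.017408264308386857, 0.02090025360508727], [-0.019398534084526266, -0.08237048223955767, -0.9964129668621308]]
0.1 [ 0.1683 -0.6014  0.2216] [[-0.9630551573776563, -0.26930335207453243, -0.0006844046449734718], [-0.2693041771959236, 0.9630533498081209, 0.0018723162616828203], [0.00015489714055112868, 0.001987456861839259, -0.9999980130090752]] 1.0006400046386534 0.0187
pusher side [([365.6, 355.7], 0.54), ([298.4, 374.5], 0.52), ([322.1, 310.0], 0.51), ([345.2, 370.9], 0.5)]
pusher top [([407.1, 219.9], 0.7), ([462.3, 226.8], 0.59), ([457.5, 255.3], 0.59), ([458.9, 205.3], 0.41)]
   tri [ 0.5084 -0.4031 -0.1505]
press side [([361.3, 238.5], 0.76)]
press top [([336.4, 160.6], 0.8), ([341.1, 182.0], 0.62)]
   tri [ 0.6525 -0.1006  0.0242]
cup side [([337.0, 244.4], 0.78), ([333.5, 183.6], 0.56), ([366.2, 318.0], 0.47)]
cup top [([342.4, 184.0], 0.71)]
   tri [ 0.5658 -0.1217  0.0353]
tray_front side [([312.4, 244.6], 0.71)]
tray_front top [([344.1, 209.5], 0.73)]
   tri [ 0.4795 -0.1284  0.0578]
lever_grip side [([345.4, 164.1], 0.63)]
lever_grip top [([195.6, 154.1], 0.71), ([296.0, 156.5], 0.6), ([189.9, 187.8], 0.38)]
   tri [0.713  0.3896 0.0191]
lever_pivot side [([371.8, 218.8], 0.89)]
lever_pivot top [([356.3, 154.3], 0.82)]
   tri [ 0.6537 -0.1613  0.1447]
scale side [([361.5, 197.8], 0.56)]
scale top [([321.9, 147.5], 0.81), ([415.4, 160.1], 0.61)]
   tri [ 0.6669 -0.0501  0.1489]
small_pusher side [([315.3, 247.5], 0.69)]
small_pusher top [([218.4, 217.0], 0.49)]
   tri [ 0.5443  0.3965 -0.3743]
nose side []
nose top []
```

View pics/side0.png

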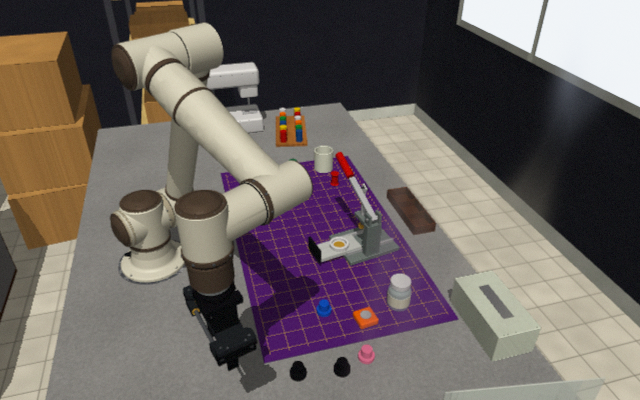

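View pics/top0.png

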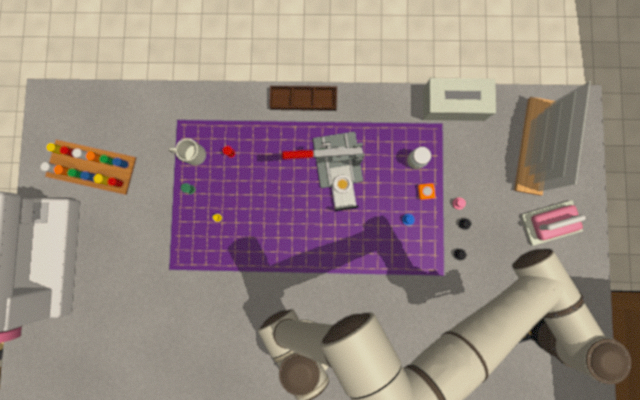

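```bash
cat > b.py <<'E'
from h import *
from scipy.optimize import least_squares
np.set_printoptions(precision=4,suppress=True)
P={c:imaging.capture(c) for c in ["side","top"]}
crop=np.hstack([cv2.resize(P["side"]["frame"][290:385,280:390],(400,345),interpolation=2),cv2.resize(P["top"]["frame"][140:270,320:470],(400,345),interpolation=2)])
cv2.imwrite("pics/crop1.png",crop)
o=[]
for c,near in [("side",(323,309)),("top",(408,219))]:
    f=P[c]["frame"].astype(int)
    for d in models.place_of(P[c],"pusher"):
        if np.hypot(*(px(d)-near))<8: print(c,px(d),d["confidence"],onz(P[c],px(d),.003));o.append((P[c],px(d)))
    m=((f[...,0]>130)&(f[...,0]>f[...,2]*2.5)).astype(np.uint8)
    m[:, :near[0]-15]=0;m[:,near[0]+15:]=0;m[:near[1]-15]=0;m[near[1]+15:]=0
    ys,xs=np.nonzero(m);print(c,"blue",len(xs),xs.mean(),ys.mean(),onz(P[c],(xs.mean(),ys.mean()),.02) )
print("pusher tri",tri(o))
def pts(q):
    x,y,w,t=q;R=np.array([[np.cos(w),-np.sin(w),0],[np.sin(w),np.cos(w),0],[0,0,1]]);O=np.array([x,y,.003])
    L=dict(press=[0,0,0],cup=[-t,0,.031],tray_front=[-t-.09,0,.046],lever_pivot=[0,-.06,.15],lever_grip=[0,-.06+.21*np.cos(.42),.15+.21*np.sin(.42)])
    return {k:O+R@np.array(v) for k,v in L.items()}
obs=[]
p0=pts([.653,-.1,0,.09])
for c in P:
  for n in p0:
    L=[px(d) for d in models.place_of(P[c],n)]
    L=[l for l in L if np.hypot(*(l-proj(P[c],p0[n])))<25]
    if L: l=min(L,key=lambda l:np.hypot(*(l-proj(P[c],p0[n]))));obs.append((c,n,l))
f=lambda q:np.concatenate([proj(P[c],pts(q)[n])-l for c,n,l in obs])
s=least_squares(f,[.653,-.1,0,.09],loss="soft_l1")
print(s.x,np.degrees(s.x[2]))
for (c,n,l),e in zip(obs,f(s.x).reshape(-1,2)): print(c,n,l,e)
print(pts(s.x))
E
python3 b.py
```

```text
side [324.992 308.8  ] 0.52 [ 0.4587 -0.3472  0.003 ]
side blue 167 323.5928143712575 307.8263473053892 [ 0.4512 -0.3583  0.02  ]
top [406.592 218.4  ] 0.68 [ 0.4539 -0.3502  0.003 ]
top blue 70 408.8285714285714 219.17142857142858 [ 0.4506 -0.3542  0.02  ]
pusher tri [ 0.4558 -0.3499  0.0062]
[ 0.6493 -0.1032  0.1753  0.0837] 10.043510849211975
side press [360.384 242.72 ] [-0.4069  1.5702]
side cup [336.192 246.2  ] [ 1.3319 -2.3704]
side tray_front [313.728 245.92 ] [-1.8725  2.0119]
side lever_pivot [372.928 219.08 ] [-0.6439 -2.305 ]
side lever_grip [342.016 165.6  ] [ 1.2037 -2.0407]
top press [335.68 162.92] [ 1.3274 -0.5435]
top cup [342.272 185.68 ] [-1.1195 -1.4636]
top tray_front [343.296 208.68 ] [2.2971 0.8614]
top lever_pivot [356.416 150.32 ] [ 0.8369 -0.0195]
top lever_grip [297.28 153.6 ] [-2.097   0.4516]
{'press': array([ 0.6493, -0.1032,  0.003 ]), 'cup': array([ 0.5669, -0.1178,  0.034 ]), 'tray_front': array([ 0.4782, -0.1335,  0.049 ]), 'lever_pivot': array([ 0.6598, -0.1623,  0.153 ]), 'lever_grip': array([0.6263, 0.0265, 0.2386])}
```

View pics/crop1.png

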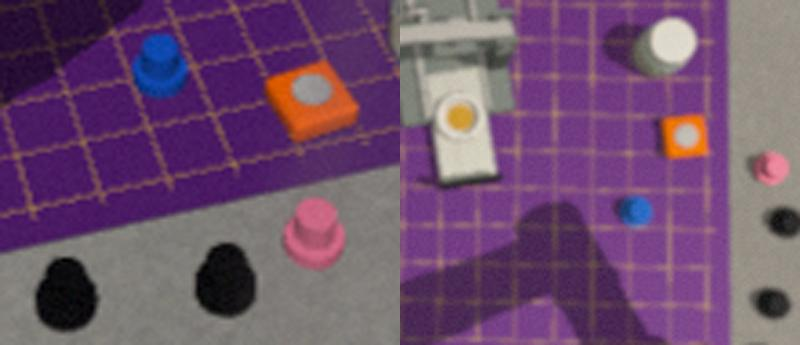

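The blue pusher at side (324,308) / top (408,219) is the one: it's large, blue and on the mat. The black ones at side (298,371) and (342,366) and the pink one at (367,354) are look-alikes off the mat. The yellow one at top (218,217) is the small pusher. I'll move above the blue one now.

>>> apply_moves(moves=[[[-0.0339, 0.0162, 0.007], 0], [[-0.0339, 0.0162, 0.007], 0], [[-0.0339, 0.0162, 0.007], 0], [[-0.0339, 0.0162, 0.007], 0], [[-0.0339, 0.0162, 0.007], 0]], hand=0.065)

```text
time_s: 2.12
tcp_pos: [0.3108, -0.477, 0.1875]
ee_rot: [[-0.963, -0.269, 0.0], [-0.269, 0.963, -0.0], [-0.0, -0.0, -1.0]]
wrist_force: [0.8, -0.4, -0.1]
gripper_width: 0.766
gripper_force: 0.0
```

>>> apply_moves(moves=[[[-0.0339, 0.0162, 0.007], 0], [[-0.0339, 0.0162, 0.007], 0], [[-0.0339, 0.0162, 0.007], 0], [[-0.0339, 0.0162, 0.007], 0], [[-0.025, 0.012, 0.0], 5.6]])

```text
time_s: 2.53
tcp_pos: [0.445, -0.3586, 0.1583]
ee_rot: [[-0.985, -0.174, -0.002], [-0.174, 0.985, 0.001], [0.001, 0.001, -1.0]]
wrist_force: [-0.8, -0.1, 0.1]
gripper_width: 0.749
gripper_force: 0.0
```

>>> apply_moves(moves=[[[0, 0, 0], 0], [[0, 0, 0], 0]])

```text
time_s: 2.7
tcp_pos: [0.445, -0.3599, 0.1595]
ee_rot: [[-0.984, -0.177, -0.0], [-0.177, 0.984, -0.0], [0.0, -0.0, -1.0]]
wrist_force: [0.2, 0.2, -0.0]
gripper_width: 0.751
gripper_force: 0.0
```

```bash
cat > c.py <<'E'
from h import *
import sys
np.set_printoptions(precision=4,suppress=True)
p=imaging.capture("wrist");cv2.imwrite("pics/w%s.png"%sys.argv[1],p["frame"])
s=r.sense();print(s["time_s"],s["tcp_pos"],np.array(s["ee_rot"]),s["wrist_force"])
print("eye",p["eye"]);print(np.array(p["orientation"]))
for n in ["pusher","cup","tray_front"]:
    print(n,[(px(d),d["confidence"],onz(p,px(d),{"pusher":.003,"cup":.034,"tray_front":.049}[n])) for d in models.place_of(p,n)[:3]])
for d in models.cut_out(p,"pusher")[:2]:
    m=d["region"].astype(np.uint8);ys,xs=np.nonzero(m);print("cut",d["confidence"],len(xs),xs.mean(),ys.mean(),xs.min(),xs.max(),ys.min(),ys.max())
E
python3 c.py 1
```

```text
2.75 [ 0.4441 -0.3606  0.1595] [[-0.9844 -0.176  -0.0002]
 [-0.176   0.9844 -0.    ]
 [ 0.0002  0.     -1.    ]] [ 0.3592 -0.3083 -0.1807]
eye [ 0.3629 -0.3751  0.3227]
[[-0.1783  0.9379  0.2975]
 [ 0.984   0.17    0.0536]
 [-0.0003  0.3023 -0.9532]]
pusher [(array([322.304, 187.   ]), 0.87, array([ 0.45  , -0.3588,  0.003 ])), (array([134.72, 145.68]), 0.71, array([ 0.4414, -0.5479,  0.003 ])), (array([148.096, 211.2  ]), 0.64, array([ 0.5084, -0.5337,  0.003 ]))]
cup []
tray_front [(array([550.912, 273.72 ]), 0.81, array([ 0.483 , -0.1308,  0.049 ]))]
cut 0.93 1943 124.0102933607823 145.55995882655688 95 152 123 167
cut 0.86 1723 144.13174695298898 217.51654091700522 118 169 195 238
```

```bash
cat > d.py <<'E'
from h import *
from scipy.optimize import least_squares
np.set_printoptions(precision=4,suppress=True)
p=imaging.capture("wrist")
f=p["frame"].astype(int)
m=((f[...,0]>90)&(f[...,0]>f[...,2]*2.2)&(f[...,1]>f[...,2]*1.3)).astype(np.uint8)
n,l,st,_=cv2.connectedComponentsWithStats(m);i=1+st[1:,4].argmax();print(st[i])
x,y,w,h=st[i][:4];bb=np.array([x-.5,x+w-.5,y-.5,y+h-.5])
a=np.linspace(0,2*np.pi,120)
def box(q):
    P=np.concatenate([np.array([proj(p,[q[0]+R*np.cos(t),q[1]+R*np.sin(t),z]) for t in a]) for R,z in [(.021,.003),(.021,.015),(.014,.037)]])
    return np.array([P[:,0].min(),P[:,0].max(),P[:,1].min(),P[:,1].max()])
s=least_squares(lambda q:box(q)-bb,[.45,-.358]);print(s.x,s.fun)
E
python3 d.py
```

```text
[ 307  174   41   41 1334]
[ 0.4523 -0.3552] [-0.6445  0.6441 -1.7133  1.6954]
```

View pics/w1.png

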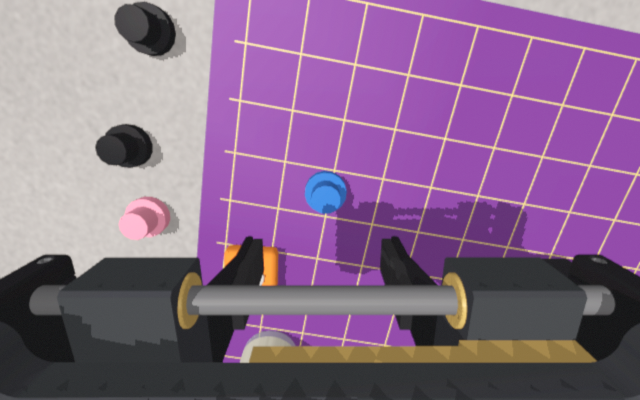

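The wrist view shows the blue pusher at (325,193), with its fitted base centre at (0.452, -0.355). I'll go down and grasp the boss.

>>> apply_moves(moves=[[[-0.0088, 0.0041, 0.034], 0], [[0, 0, 0.038], 0], [[0, 0, 0.038], 0], [[0, 0, 0.03], 0], [[0, 0, 0], 0]])

```text
time_s: 3.42
tcp_pos: [0.4467, -0.3537, 0.0135]
ee_rot: [[-0.985, -0.171, -0.012], [-0.171, 0.985, 0.006], [0.01, 0.008, -1.0]]
wrist_force: [-1.6, 0.2, -0.5]
gripper_width: 0.743
gripper_force: 0.0
```

>>> apply_moves(moves=[[[0, 0, 0], 0], [[0, 0, 0], 0]])

```text
time_s: 3.58
tcp_pos: [0.4529, -0.3566, 0.0214]
ee_rot: [[-0.985, -0.174, 0.003], [-0.174, 0.985, -0.002], [-0.002, -0.002, -1.0]]
wrist_force: [-0.5, 0.2, 0.8]
gripper_width: 0.746
gripper_force: 0.0
```

>>> apply_moves(moves=[[[0, 0, 0], 0], [[0, 0, 0], 0], [[0, 0, 0], 0]])

```text
time_s: 3.83
tcp_pos: [0.4527, -0.3559, 0.0215]
ee_rot: [[-0.985, -0.174, 0.003], [-0.174, 0.985, -0.001], [-0.003, -0.002, -1.0]]
wrist_force: [0.7, 0.7, 0.2]
gripper_width: 0.748
gripper_force: 0.0
```

```bash
python3 c.py 2 | head -5
```

```text
3.8833 [ 0.4525 -0.3557  0.0211] [[-0.9847 -0.1742  0.0027]
 [-0.1742  0.9847 -0.0011]
 [-0.0024 -0.0016 -1.    ]] [-0.5436  1.1508 -0.8859]
eye [ 0.3701 -0.3706  0.1845]
[[-0.175   0.9374  0.301 ]
```

View pics/w2.png

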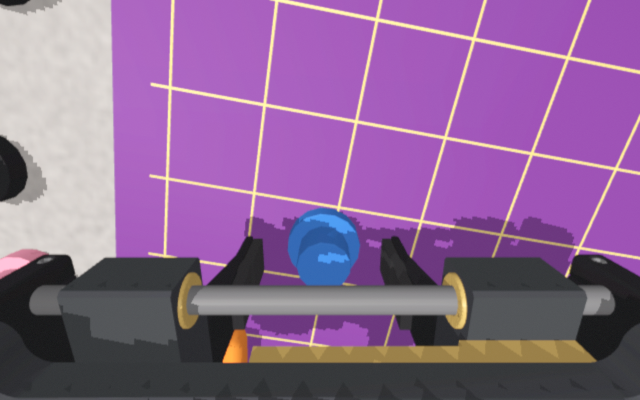

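The pusher is centred between the fingers, with its boss at (323,265). I'll lower 2 mm and close.

>>> apply_moves(moves=[[[0, 0, 0.002], 0], [[0, 0, 0], 0], [[0, 0, 0], 0], [[0, 0, 0], 0], [[0, 0, 0], 0]], hand=0.0)

```text
time_s: 4.5
tcp_pos: [0.4517, -0.3554, 0.0174]
ee_rot: [[-0.985, -0.174, -0.0], [-0.174, 0.985, 0.0], [0.0, 0.0, -1.0]]
wrist_force: [-0.6, 0.2, -0.9]
gripper_width: 0.456
gripper_force: 0.0
```

>>> apply_moves(moves=[[[0, 0, 0], 0], [[0, 0, 0], 0], [[0, 0, -0.01], 0], [[0, 0, -0.02], 0], [[0, 0, -0.02], 0]])

```text
time_s: 4.92
tcp_pos: [0.4511, -0.3552, 0.068]
ee_rot: [[-0.985, -0.174, -0.002], [-0.174, 0.985, 0.001], [0.002, 0.001, -1.0]]
wrist_force: [1.1, -0.4, -0.4]
gripper_width: 0.312
gripper_force: 30.0
```

>>> apply_moves(moves=[[[0, 0, -0.02], 0], [[0, 0, -0.02], 0], [[0, 0, -0.01], 0], [[0, 0, 0], 0], [[0, 0, 0], 0]])

```text
time_s: 5.33
tcp_pos: [0.4516, -0.3552, 0.1177]
ee_rot: [[-0.985, -0.174, 0.001], [-0.174, 0.985, 0.0], [-0.001, 0.0, -1.0]]
wrist_force: [0.4, 0.2, -1.0]
gripper_width: 0.317
gripper_force: 30.0
```

```bash
python3 c.py 3; python3 b.py | tail -20
```

```text
5.3833 [ 0.4511 -0.3549  0.1168] [[-0.9848 -0.1737 -0.0011]
 [-0.1737  0.9848  0.0011]
 [ 0.0009  0.0013 -1.    ]] [-0.585   0.2916 -0.2164]
eye [ 0.3694 -0.3702  0.281 ]
[[-0.1746  0.9383  0.2986]
 [ 0.9846  0.1665  0.0527]
 [-0.0003  0.3032 -0.9529]]
pusher [(array([100.224, 145.08 ]), 0.83, array([ 0.442 , -0.5496,  0.003 ])), (array([117.184,  11.32 ]), 0.62, array([ 0.3363, -0.534 ,  0.003 ])), (array([124.032, 221.08 ]), 0.59, array([ 0.5093, -0.5301,  0.003 ]))]
cup [(array([541.184, 361.68 ]), 0.9, array([ 0.5703, -0.1225,  0.034 ]))]
tray_front []
cut 0.87 3882 321.4925296239052 247.94693456980937 288 355 211 284
cut 0.83 2206 112.75521305530371 16.185403445149593 69 145 0 39
side blue 0 nan nan [nan nan nan]
top blue 0 nan nan [nan nan nan]b.py:14: RuntimeWarning: Mean of empty slice.
  ys,xs=np.nonzero(m);print(c,"blue",len(xs),xs.mean(),ys.mean(),onz(P[c],(xs.mean(),ys.mean()),.02) )
  ret = ret.dtype.type(ret / rcount)
Traceback (most recent call last):
  File "b.py", line 15, in <module>
    print("pusher tri",tri(o))
                       ~~~^^^
  File "h.py", line 11, in tri
    return np.linalg.solve(A,b)
           ~~~~~~~~~~~~~~~^^^^^
numpy.linalg.LinAlgError: Singular matrix
```

>>> apply_moves(moves=[[[-0.008, 0.014, -0.01], 0], [[-0.015, 0.029, -0.01], 0], [[-0.015, 0.029, -0.01], 0], [[-0.015, 0.029, -0.004], 0], [[-0.015, 0.029, 0], 0]])

```text
time_s: 6.2
tcp_pos: [0.4971, -0.2145, 0.1528]
ee_rot: [[-0.985, -0.174, 0.003], [-0.174, 0.985, -0.001], [-0.002, -0.001, -1.0]]
wrist_force: [0.5, -0.3, -0.8]
gripper_width: 0.311
gripper_force: 30.0
```

>>> apply_moves(moves=[[[-0.015, 0.029, 0], 0], [[-0.015, 0.028, 0], 0], [[-0.01, 0.018, 0], 0], [[-0.005, 0.009, 0], 0], [[0, 0, 0], 0]])

```text
time_s: 6.62
tcp_pos: [0.5265, -0.1233, 0.1516]
ee_rot: [[-0.984, -0.177, 0.0], [-0.177, 0.984, 0.0], [-0.0, -0.0, -1.0]]
wrist_force: [0.7, 0.1, 0.7]
gripper_width: 0.314
gripper_force: 30.0
```

>>> apply_moves(moves=[[[0, 0, 0], 0], [[0, 0, 0], 0], [[0, 0, 0], 0]])

```text
time_s: 6.87
tcp_pos: [0.5253, -0.126, 0.1514]
ee_rot: [[-0.985, -0.173, -0.0], [-0.173, 0.985, -0.0], [0.0, 0.0, -1.0]]
wrist_force: [0.5, -0.6, 0.2]
gripper_width: 0.315
gripper_force: 30.0
```

```bash
python3 c.py 4
```

```text
6.9167 [ 0.5253 -0.126   0.1515] [[-0.985  -0.1726 -0.0003]
 [-0.1726  0.985  -0.0001]
 [ 0.0003 -0.     -1.    ]] [-0.7612 -0.2651 -1.303 ]
eye [ 0.4433 -0.1408  0.3148]
[[-0.1735  0.9388  0.2975]
 [ 0.9848  0.1655  0.0522]
 [-0.0003  0.302  -0.9533]]
pusher [(array([319.808, 239.   ]), 0.96, array([ 0.5843, -0.118 ,  0.003 ]))]
cup []
tray_front [(array([317.312, 148.6  ]), 0.8, array([ 0.4842, -0.1373,  0.049 ]))]
cut 0.77 3819 321.5257920921707 248.32390678188008 288 354 211 284
```

View pics/w4.png

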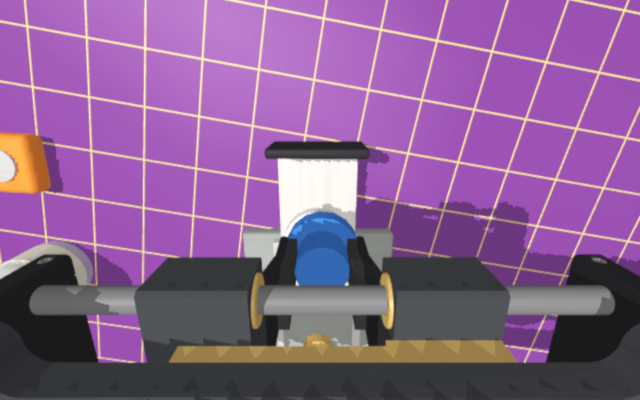

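The plate's top edge is horizontal at rows 143–158 and columns 266–369, so the tray yaw matches the tool at about 10°. The cup is hidden below the pusher, so I'll go up and forward to see it.

>>> apply_moves(moves=[[[-0.005, 0, -0.015], 0], [[-0.01, 0, -0.025], 0], [[-0.012, 0, -0.025], 0], [[-0.012, 0, -0.02], 0], [[-0.006, 0, -0.01], 0]])

```text
time_s: 7.53
tcp_pos: [0.5723, -0.1175, 0.2498]
ee_rot: [[-0.985, -0.174, 0.006], [-0.174, 0.985, -0.001], [-0.005, -0.002, -1.0]]
wrist_force: [0.5, 0.1, -1.3]
gripper_width: 0.314
gripper_force: 30.0
```

>>> apply_moves(moves=[[[0, 0, 0], 0], [[0, 0, 0], 0], [[0, 0, 0], 0], [[0, 0, 0], 0], [[0, 0, 0], 0]])

```text
time_s: 7.95
tcp_pos: [0.5691, -0.1173, 0.2454]
ee_rot: [[-0.985, -0.174, -0.002], [-0.174, 0.985, 0.0], [0.002, 0.0, -1.0]]
wrist_force: [0.3, -0.3, 0.1]
gripper_width: 0.316
gripper_force: 30.0
```

```bash
python3 c.py 5
python3 - <<'E'
import cv2
f=cv2.imread("pics/w5.png");cv2.imwrite("pics/w5c.png",cv2.resize(f[60:230,220:420],(800,680)[:2] if 0 else (700,595),interpolation=2))
E
```

```text
8.0 [ 0.5694 -0.1172  0.2457] [[-0.9847 -0.174  -0.0018]
 [-0.174   0.9847  0.    ]
 [ 0.0017  0.0003 -1.    ]] [-0.0222  0.6717 -0.608 ]
eye [ 0.4874 -0.1322  0.4089]
[[-0.1747  0.9392  0.2957]
 [ 0.9846  0.1666  0.0526]
 [ 0.0001  0.3003 -0.9538]]
pusher [(array([320.576, 241.   ]), 0.85, array([ 0.6729, -0.1008,  0.003 ]))]
cup [(array([316.416, 168.6  ]), 0.58, array([ 0.5678, -0.1242,  0.034 ]))]
tray_front [(array([313.984,  91.6  ]), 0.91, array([ 0.4836, -0.1411,  0.049 ]))]
cut 0.72 3874 321.46489416623643 248.51522973670626 287 355 211 285
```

View pics/w5c.png

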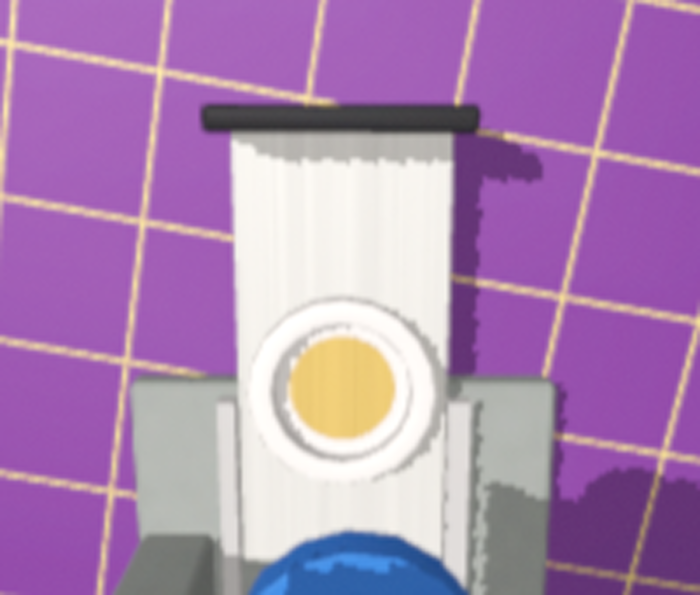

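```bash
cat > e.py <<'E'
from h import *
np.set_printoptions(precision=4,suppress=True)
p=imaging.capture("wrist");s=r.sense();T=np.array(s["tcp_pos"]);print(T,np.array(p["intrinsics"]).tolist())
f=p["frame"].astype(int);b,g,rr=f[...,0],f[...,1],f[...,2]
m=((rr>170)&(rr-b>70)&(g>120)).astype(np.uint8);m[:120]=0;m[200:]=0;m[:,:290]=0;m[:,345:]=0
c=max(cv2.findContours(m,0,1)[0],key=cv2.contourArea);e=cv2.fitEllipse(c);print("brass",e,onz(p,e[0],.036))
print("rim",onz(p,(318.3,171),.044))
# held pusher: base outline (arc visible at top), predicted versus mask
m=((b>90)&(b>rr*2.2)&(g>rr*1.2)).astype(np.uint8);ys,xs=np.nonzero(m);k=ys>195;print("held blue",xs[k].min(),xs[k].max(),ys[k].min(),ys[k].max())
zb=T[2]-.0155; Rt=np.array(s["ee_rot"]); a=np.linspace(0,6.28,90)
for off in (-.002,0,.002):
    C=T+Rt[:,0]*off
    Q=np.array([proj(p,[C[0]+.021*np.cos(t),C[1]+.021*np.sin(t),z]) for t in a for z in (zb+.001,zb+.013)])
    print(off,Q.min(0),Q.max(0))
E
python3 e.py
```

```text
[ 0.57   -0.1172  0.2464] [[324.1515580319386, 0.0, 321.67818513374584], [0.0, 324.1515580319386, 198.9716943520703], [0.0, 0.0, 1.0]]
brass ((317.4395446777344, 169.2132110595703), (27.943037033081055, 28.98709487915039), 92.76557159423828) [ 0.5692 -0.1228  0.036 ]
rim [ 0.5694 -0.1217  0.044 ]
held blue 288 355 213 284
-0.002 [285.3543 212.2042] [359.4526 286.5262]
0 [285.2373 208.9647] [359.58   283.5449]
0.002 [285.1194 205.7044] [359.7083 280.5445]
```

>>> apply_moves(moves=[[[0.0025, -0.0046, 0.015], 0], [[0, 0, 0.03], 0], [[0, 0, 0.03], 0], [[0, 0, 0.03], 0], [[0, 0, 0.03], 0]])

```text
time_s: 8.67
tcp_pos: [0.5684, -0.1221, 0.1106]
ee_rot: [[-0.985, -0.174, 0.001], [-0.174, 0.985, 0.0], [-0.001, -0.0, -1.0]]
wrist_force: [0.8, 0.8, -1.2]
gripper_width: 0.314
gripper_force: 30.0
```

>>> apply_moves(moves=[[[0, 0, 0.02], 0], [[0, 0, 0.015], 0], [[0, 0, 0.01], 0], [[0, 0, 0], 0], [[0, 0, 0], 0]])

```text
time_s: 9.08
tcp_pos: [0.5687, -0.1222, 0.0667]
ee_rot: [[-0.985, -0.175, -0.0], [-0.175, 0.985, -0.0], [0.0, -0.0, -1.0]]
wrist_force: [0.2, -0.7, -1.4]
gripper_width: 0.311
gripper_force: 30.0
```

>>> apply_moves(moves=[[[0, 0, 0], 0], [[0, 0, 0], 0], [[0, 0, 0], 0], [[0, 0, 0], 0]])

```text
time_s: 9.42
tcp_pos: [0.5688, -0.1221, 0.0675]
ee_rot: [[-0.985, -0.174, 0.002], [-0.174, 0.985, 0.0], [-0.002, -0.0, -1.0]]
wrist_force: [-0.1, 0.7, 0.4]
gripper_width: 0.312
gripper_force: 30.0
```

```bash
python3 c.py 6
python3 - <<'E'
import cv2
f=cv2.imread("pics/w6.png");cv2.imwrite("pics/w6c.png",cv2.resize(f[150:300,220:420],(780,585),interpolation=2))
E
```

```text
9.4667 [ 0.5687 -0.1221  0.0673] [[-0.9847 -0.1742  0.0013]
 [-0.1742  0.9847  0.0001]
 [-0.0013 -0.0002 -1.    ]] [ 0.2241  0.4871 -0.4787]
eye [ 0.4865 -0.1371  0.2306]
[[-0.175   0.9379  0.2995]
 [ 0.9846  0.1669  0.0528]
 [-0.0005  0.3041 -0.9526]]
pusher [(array([320.128, 240.4  ]), 0.6, array([ 0.5912, -0.1198,  0.003 ]))]
cup []
tray_front [(array([322.368,  85.   ]), 0.89, array([ 0.4813, -0.1377,  0.049 ]))]
cut 0.81 3865 321.71358344113844 248.12962483829236 288 355 211 285
```

View pics/w6c.png

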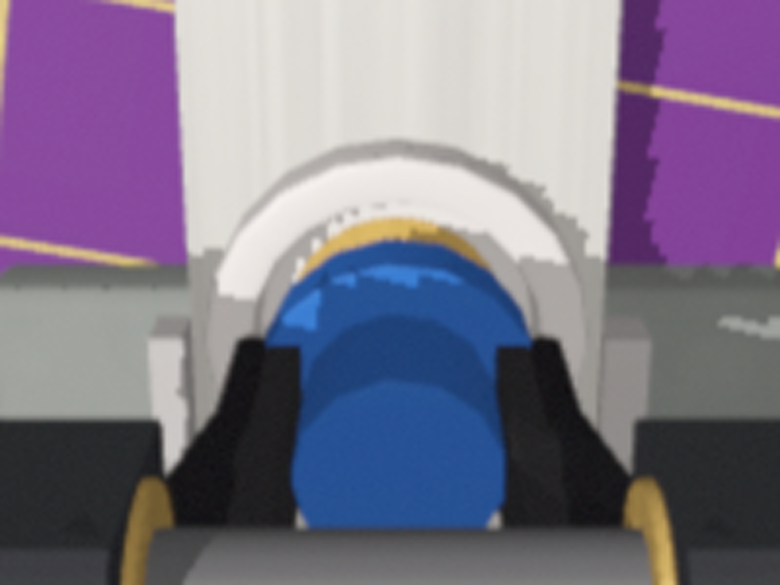

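```bash
cat > g.py <<'E'
from h import *
np.set_printoptions(precision=4,suppress=True)
p=imaging.capture("wrist");s=r.sense();T=np.array(s["tcp_pos"]);print(T)
Rt=np.array(s["ee_rot"]);X=-Rt[:,0];Y=Rt[:,1]   # press axes approx
def loc(uv,z): d=onz(p,uv,z)-T; return np.array([d@X,d@Y])
v=lambda a,b:(220+a/3.9-.4,150+b/3.9-.4)
print("rim front -> centre",loc(v(398,157),.044)+[.031,0])
print("bore front -> centre",loc(v(398,205),.044)+[.023,0])
print("rim left/right at row 290",loc(v(217,290),.044),loc(v(585,290),.044))
print("tray edges at top",loc(v(176,30),.034),loc(v(619,30),.034))
zu=T[2]-.0144
print("base front if underside",loc(v(398,240),zu)+[.021,0],"if top edge",loc(v(398,240),zu+.012)+[.021,0], "top edge2",loc(v(398,262),zu+.012)+[.021,0])
print("boss top centre col, finger sym",loc(v(398,470),zu+.034))
print("base l/r",loc(v(265,340),zu+.006),loc(v(531,340),zu+.006))
E
python3 g.py
```

```text
[ 0.5684 -0.1221  0.0666]
rim front -> centre [ 0.0009 -0.0005]
bore front -> centre [ 0.0006 -0.0005]
rim left/right at row 290 [-0.0082 -0.0291] [-0.0082  0.0291]
tray edges at top [-0.0478 -0.0352] [-0.0479  0.034 ]
base front if underside [ 0.0015 -0.0005] if top edge [-0.0029 -0.0005] top edge2 [ 0.0004 -0.0005]
boss top centre col, finger sym [-0.0004 -0.0005]
base l/r [-0.006  -0.0202] [-0.006   0.0192]
```

The view shows the cup rim centred at about column 322 and the pusher base inside it. By measurement they agree to under 1 mm, so I'll lower.

>>> apply_moves(moves=[[[0, 0, 0.004], 0], [[0, 0, 0.005], 0], [[0, 0, 0.005], 0], [[0, 0, 0.003], 0], [[0, 0, 0], 0]])

```text
time_s: 10.13
tcp_pos: [0.5682, -0.1221, 0.0488]
ee_rot: [[-0.985, -0.174, -0.001], [-0.174, 0.985, -0.0], [0.001, 0.0, -1.0]]
wrist_force: [0.2, 0.8, -0.3]
gripper_width: 0.311
gripper_force: 30.0
```

>>> apply_moves(moves=[[[0, 0, 0.001], 0], [[0, 0, 0], 0], [[0, 0, 0], 0]])

```text
time_s: 10.38
tcp_pos: [0.5684, -0.1221, 0.0485]
ee_rot: [[-0.985, -0.174, 0.0], [-0.174, 0.985, 0.0], [-0.0, 0.0, -1.0]]
wrist_force: [-0.9, -1.0, -0.1]
gripper_width: 0.313
gripper_force: 30.0
```

>>> apply_moves(moves=[[[0, 0, 0], 0], [[0, 0, 0], 0], [[0, 0, 0], 0], [[0, 0, 0], 0], [[0, 0, 0], 0]], hand=0.05)

```text
time_s: 10.8
tcp_pos: [0.5684, -0.1221, 0.0486]
ee_rot: [[-0.985, -0.174, 0.0], [-0.174, 0.985, 0.0], [-0.0, -0.0, -1.0]]
wrist_force: [0.1, -0.1, -0.7]
gripper_width: 0.552
gripper_force: 0.0
```

>>> apply_moves(moves=[[[0, 0, -0.005], 0], [[0, 0, -0.015], 0], [[0, 0, -0.03], 0], [[0, 0, -0.03], 0], [[0, 0, -0.03], 0]])

```text
time_s: 11.22
tcp_pos: [0.5681, -0.1222, 0.16]
ee_rot: [[-0.985, -0.174, -0.001], [-0.174, 0.985, -0.0], [0.001, -0.0, -1.0]]
wrist_force: [1.1, 0.1, -0.3]
gripper_width: 0.573
gripper_force: 0.0
```

>>> apply_moves(moves=[[[0, 0, -0.03], 0], [[0, 0, -0.02], 0], [[0, 0, 0], 0], [[0, 0, 0], 0], [[0, 0, 0], 0]])

```text
time_s: 11.63
tcp_pos: [0.5677, -0.122, 0.208]
ee_rot: [[-0.985, -0.174, -0.001], [-0.174, 0.985, 0.001], [0.001, 0.001, -1.0]]
wrist_force: [0.7, 0.2, -1.1]
gripper_width: 0.571
gripper_force: 0.0
```

```bash
python3 c.py 7
python3 - <<'E'
import cv2
f=cv2.imread("pics/w7.png");cv2.imwrite("pics/w7c.png",cv2.resize(f[60:230,220:420],(700,595),interpolation=2))
E
```

```text
11.6833 [ 0.5675 -0.122   0.2074] [[-0.9848 -0.1739 -0.0024]
 [-0.1739  0.9848  0.0004]
 [ 0.0023  0.0008 -1.    ]] [ 0.0519 -0.6451  0.5674]
eye [ 0.4858 -0.137   0.3714]
[[-0.1747  0.9389  0.2967]
 [ 0.9846  0.1664  0.0531]
 [ 0.0005  0.3014 -0.9535]]
pusher [(array([318.528, 175.48 ]), 0.92, array([ 0.5728, -0.1251,  0.003 ]))]
cup []
tray_front [(array([320.384,  92.2  ]), 0.61, array([ 0.4822, -0.1387,  0.049 ]))]
cut 0.85 1259 321.35424940428913 180.3891977760127 302 341 160 200
```

View pics/w7c.png

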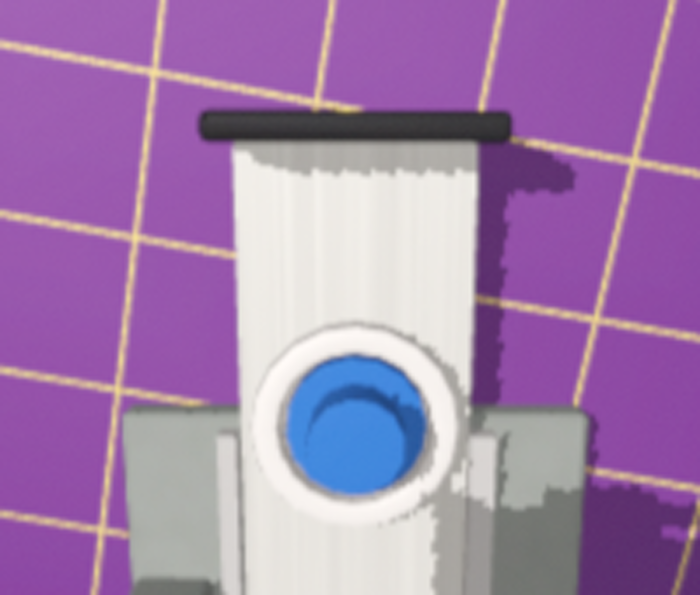

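The pusher sits inside the cup, with the rim all round it at crop (355,425). Next I'll go in front of the plate with closed fingers.

>>> apply_moves(moves=[[[0.02, 0, 0], 0], [[0.03, 0, 0], 0], [[0.03, 0, 0], 0], [[0.025, 0, 0.01], 0], [[0.01, 0, 0.025], 0]], hand=0.0)

```text
time_s: 12.3
tcp_pos: [0.4543, -0.1427, 0.1758]
ee_rot: [[-0.985, -0.174, 0.006], [-0.174, 0.985, -0.0], [-0.006, -0.001, -1.0]]
wrist_force: [0.7, 0.5, -0.3]
gripper_width: 0.282
gripper_force: 0.0
```

>>> apply_moves(moves=[[[0, 0, 0.03], 0], [[0, 0, 0.03], 0], [[0, 0, 0.03], 0], [[0, 0, 0.025], 0], [[0, 0, 0.015], 0]])

```text
time_s: 12.72
tcp_pos: [0.4532, -0.1421, 0.0407]
ee_rot: [[-0.985, -0.174, -0.005], [-0.174, 0.985, 0.0], [0.005, 0.001, -1.0]]
wrist_force: [0.0, -0.4, -1.1]
gripper_width: 0.01
gripper_force: 0.0
```

>>> apply_moves(moves=[[[0, 0, 0], 0], [[0, 0, 0], 0], [[0, 0, 0], 0]])

```text
time_s: 12.97
tcp_pos: [0.4561, -0.1422, 0.0443]
ee_rot: [[-0.985, -0.175, 0.001], [-0.175, 0.985, -0.0], [-0.001, -0.001, -1.0]]
wrist_force: [0.3, 0.2, 0.3]
gripper_width: 0.008
gripper_force: 0.0
```

>>> apply_moves(moves=[[[-0.006, 0, 0], 0], [[-0.006, 0, 0], 0], [[-0.006, 0, 0], 0], [[-0.006, 0, 0], 0], [[-0.008, 0, 0], 0]])

```text
time_s: 13.38
tcp_pos: [0.4867, -0.1365, 0.0438]
ee_rot: [[-0.985, -0.174, -0.001], [-0.174, 0.985, 0.0], [0.001, 0.0, -1.0]]
wrist_force: [-1.9, 0.2, 1.4]
gripper_width: 0.004
gripper_force: 1.0
```

>>> apply_moves(moves=[[[-0.01, 0, 0], 0], [[-0.01, 0, 0], 0], [[-0.01, 0, 0], 0], [[-0.01, 0, 0], 0], [[-0.008, 0, 0], 0]])

```text
time_s: 13.8
tcp_pos: [0.5354, -0.128, 0.0434]
ee_rot: [[-0.985, -0.174, 0.0], [-0.174, 0.985, -0.0], [-0.0, -0.0, -1.0]]
wrist_force: [-1.4, -0.4, 1.1]
gripper_width: 0.004
gripper_force: 0.9
```

>>> apply_moves(moves=[[[-0.005, 0, 0], 0], [[-0.003, 0, 0], 0], [[-0.002, 0, 0], 0], [[-0.001, 0, 0], 0], [[-0.001, 0, 0], 0]])

```text
time_s: 14.22
tcp_pos: [0.5454, -0.1262, 0.0434]
ee_rot: [[-0.985, -0.174, -0.001], [-0.174, 0.985, 0.0], [0.001, 0.0, -1.0]]
wrist_force: [-0.8, -1.6, 0.6]
gripper_width: 0.006
gripper_force: 0.8
```

```bash
python3 c.py 8|grep -v "^ "; python3 b.py 2>&1| tail -1
python3 - <<'E'
from h import *
for c in("side","top"):
    p=imaging.capture(c)
    for n in("cup","tray_front","pusher"): print(c,n,[(px(d).round(1),round(d["confidence"],2),onz(p,px(d),.049 if n=="tray_front" else .034).round(4)) for d in models.place_of(p,n)[:2]])
E
```

```text
14.2667 [ 0.5455 -0.1261  0.0434] [[-0.9848 -0.1739 -0.0004]
eye [ 0.4634 -0.1411  0.2067]
[[-0.1747  0.9387  0.2971]
pusher []
cup []
tray_front []
numpy.linalg.LinAlgError: Singular matrix
side cup [(array([362.4, 238.3]), 0.82, array([ 0.6526, -0.1123,  0.034 ]))]
side tray_front [(array([332.2, 240.1]), 0.82, array([ 0.5504, -0.113 ,  0.049 ]))]
side pusher [(array([299.4, 371.9]), 0.79, array([ 0.3346, -0.5541,  0.034 ])), (array([367.6, 356.8]), 0.76, array([ 0.5059, -0.5564,  0.034 ]))]
top cup [(array([340.1, 162.4]), 0.42, array([ 0.6434, -0.1131,  0.034 ]))]
top tray_front []
top pusher [(array([460.9, 204. ]), 0.67, array([ 0.5053, -0.5289,  0.034 ])), (array([458.8, 252.1]), 0.57, array([ 0.3415, -0.5197,  0.034 ]))]
```

>>> apply_moves(moves=[[[-0.003, 0, 0], 0], [[-0.003, 0, 0], 0], [[-0.003, 0, 0], 0], [[-0.002, 0, 0], 0], [[0, 0, 0], 0]])

```text
time_s: 15.48
tcp_pos: [0.5497, -0.1253, 0.0432]
ee_rot: [[-0.985, -0.173, -0.016], [-0.173, 0.985, -0.001], [0.016, 0.002, -1.0]]
wrist_force: [-15.5, -2.5, 11.2]
gripper_width: 0.0
gripper_force: 7.5
```

>>> apply_moves(moves=[[[-0.002, 0, 0], 0], [[-0.002, 0, 0], 0], [[-0.001, 0, 0], 0], [[-0.001, 0, 0], 0]])

```text
time_s: 15.82
tcp_pos: [0.5496, -0.1252, 0.0429]
ee_rot: [[-0.985, -0.172, -0.029], [-0.172, 0.985, -0.002], [0.029, 0.003, -1.0]]
wrist_force: [-27.2, -4.8, 20.1]
gripper_width: 0.0
gripper_force: 13.5
```

>>> apply_moves(moves=[[[-0.001, 0, 0], 0], [[-0.001, 0, 0], 0], [[-0.001, 0, 0], 0]])

```text
time_s: 16.07
tcp_pos: [0.5495, -0.1252, 0.0429]
ee_rot: [[-0.985, -0.171, -0.035], [-0.171, 0.985, -0.002], [0.035, 0.004, -0.999]]
wrist_force: [-32.1, -5.2, 25.9]
gripper_width: 0.007
gripper_force: 16.1
```

The tray is hard against its stop: TCP stays at x 0.5495 while the force rises. I'll back off and rise.

>>> apply_moves(moves=[[[0.008, 0, 0], 0], [[0.008, 0, 0], 0], [[0.01, 0, 0], 0], [[0.015, 0, 0], 0], [[0.02, 0, -0.01], 0]])

```text
time_s: 16.48
tcp_pos: [0.5062, -0.133, 0.0526]
ee_rot: [[-0.985, -0.175, 0.001], [-0.175, 0.985, 0.0], [-0.001, -0.0, -1.0]]
wrist_force: [0.3, 0.1, 0.7]
gripper_width: 0.004
gripper_force: 0.0
```

>>> apply_moves(moves=[[[0, 0, -0.03], 0], [[0, 0, -0.035], 0], [[0, 0, -0.035], 0], [[0, 0, -0.035], 0], [[0, 0, -0.035], 7]])

```text
time_s: 16.9
tcp_pos: [0.5064, -0.1331, 0.2262]
ee_rot: [[-0.999, -0.052, 0.004], [-0.052, 0.999, -0.0], [-0.004, -0.0, -1.0]]
wrist_force: [0.9, 0.9, -0.3]
gripper_width: 0.006
gripper_force: 0.0
```

>>> apply_moves(moves=[[[0, 0, -0.035], 7], [[0, 0, -0.035], 7], [[0, 0, -0.03], 7], [[0, 0, -0.015], 7], [[0, 0, 0], 7]], hand=0.06)

```text
time_s: 17.32
tcp_pos: [0.5082, -0.1334, 0.3443]
ee_rot: [[-0.845, 0.534, 0.013], [0.534, 0.846, -0.001], [-0.011, 0.006, -1.0]]
wrist_force: [1.0, -0.5, -0.0]
gripper_width: 0.3
gripper_force: 0.0
```

```bash
cat > k.py <<'E'
from h import *
np.set_printoptions(precision=4,suppress=True)
s=r.sense();print(s["time_s"],s["joints"],s["tcp_pos"]);print(np.array(s["ee_rot"]))
P={c:imaging.capture(c) for c in("side","top")};o=[]
for c in P:
    f=P[c]["frame"]
    for n in("cup","tray_front","nose","lever_grip","lever_pivot","scale"):
        print(c,n,[(px(d).round(1),round(d["confidence"],2)) for d in models.place_of(P[c],n)[:2]])
    h=cv2.cvtColor(f,cv2.COLOR_BGR2HSV);m=(((h[...,0]<6)|(h[...,0]>174))&(h[...,1]>180)&(h[...,2]>90)).astype(np.uint8)
    n,l,st,ce=cv2.connectedComponentsWithStats(m);print([ (st[i].tolist(),ce[i].round(1).tolist()) for i in range(1,n) if st[i][4]>25])
E
python3 k.py
```

```text
17.3167 [   3.0599    8.1767   -1.2854    0.1082  -79.8089 -125.3451] [ 0.5082 -0.1334  0.3443]
[[-0.8455  0.5338  0.0128]
 [ 0.5339  0.8456 -0.0012]
 [-0.0115  0.0058 -0.9999]]
side cup [(array([359.8, 235.7]), 0.75)]
side tray_front [(array([335.7, 238.5]), 0.88)]
side nose [(array([362.4, 199.7]), 0.39)]
side lever_grip [(array([345.2, 166.3]), 0.82)]
side lever_pivot [(array([363.1, 194.7]), 0.65), (array([369.9, 218.1]), 0.59)]
side scale [(array([362.6, 198.6]), 0.57)]
[([280, 130, 7, 12, 70], [283.1, 135.6]), ([336, 152, 17, 26, 178], [343.9, 164.2]), ([331, 171, 8, 15, 90], [334.3, 178.0])]
top cup []
top tray_front []
top nose []
top lever_grip [(array([297. , 156.7]), 0.61)]
top lever_pivot [(array([356.9, 150.9]), 0.9), (array([217.1, 218.4]), 0.51)]
top scale [(array([322.8, 147.8]), 0.66)]
[([61, 147, 11, 8, 60], [65.7, 150.2]), ([223, 146, 12, 11, 84], [228.2, 151.1]), ([108, 178, 15, 8, 78], [114.8, 181.9])]
```

Joint 6 would run out of range in this direction, so I'll turn the other way.

>>> apply_moves(moves=[[[0, 0, 0], -7], [[0, 0, 0], -7], [[0, 0, 0], -7], [[0, 0, 0], -7], [[0, 0, 0], -7]])

```text
time_s: 18.43
tcp_pos: [0.5054, -0.1333, 0.3385]
ee_rot: [[-0.998, -0.059, 0.0], [-0.059, 0.998, -0.0], [-0.0, -0.0, -1.0]]
wrist_force: [-0.2, 0.2, -0.4]
gripper_width: 0.691
gripper_force: 0.0
```

>>> apply_moves(moves=[[[0, 0, 0], -7], [[0, 0, 0], -7], [[0, 0, 0], -7], [[0, 0, 0], -7], [[0, 0, 0], -7]])

```text
time_s: 18.85
tcp_pos: [0.5054, -0.1333, 0.3386]
ee_rot: [[-0.784, -0.621, 0.0], [-0.621, 0.784, 0.0], [-0.0, -0.0, -1.0]]
wrist_force: [0.2, -0.3, -0.3]
gripper_width: 0.692
gripper_force: 0.0
```

>>> apply_moves(moves=[[[0, 0, 0], -7], [[0, 0, 0], -7], [[0, 0, 0], -7], [[0, 0, 0], -7], [[0, 0, 0], -7]])

```text
time_s: 19.27
tcp_pos: [0.5054, -0.1333, 0.3385]
ee_rot: [[-0.286, -0.958, 0.0], [-0.958, 0.286, -0.0], [-0.0, -0.0, -1.0]]
wrist_force: [0.5, -0.8, -0.5]
gripper_width: 0.692
gripper_force: 0.0
```

>>> apply_moves(moves=[[[0, 0, 0], -7], [[0, 0, 0], -7], [[0, 0, 0], -7], [[0, 0, 0], -6], [[0, 0, 0], 0]])

```text
time_s: 19.68
tcp_pos: [0.5054, -0.1333, 0.3386]
ee_rot: [[0.176, -0.984, 0.0], [-0.984, -0.176, 0.0], [0.0, -0.0, -1.0]]
wrist_force: [-1.5, -0.3, -0.7]
gripper_width: 0.689
gripper_force: 0.0
```

Run:
```python
from h import *
s=r.sense();T=np.array(s["tcp_pos"]);R=np.array(s["ee_rot"]);print(s["time_s"],s["joints"],T,np.degrees(np.arctan2(R[1,0],R[0,0])))
print(R.T@(np.array([.627,.024,.33])-T))
```

```text
19.6833 [ 3.03147737e+00  8.39028558e+00 -1.77280180e+00 -7.10764759e-04
 -7.98312948e+01  7.10987135e+00] [ 0.50539337 -0.13325522  0.3385631 ] -79.8587767278832
[-0.13338649 -0.14739461  0.00857766]
```

>>> apply_moves(moves=[[[-0.012, -0.014, 0], 0], [[-0.02, -0.022, 0], 0], [[-0.022, -0.024, 0], 0], [[-0.022, -0.024, 0], 0], [[-0.022, -0.024, 0], 0]])

```text
time_s: 20.1
tcp_pos: [0.5953, -0.0169, 0.3387]
ee_rot: [[0.171, -0.985, 0.0], [-0.985, -0.171, 0.0], [0.0, -0.0, -1.0]]
wrist_force: [1.0, -0.2, -0.1]
gripper_width: 0.688
gripper_force: 0.0
```

>>> apply_moves(moves=[[[-0.018, -0.02, 0], 0], [[-0.011, -0.013, 0], 0], [[-0.006, -0.006, 0], 0], [[0, 0, 0], 0], [[0, 0, 0], 0]])

```text
time_s: 20.52
tcp_pos: [0.6267, 0.0231, 0.3383]
ee_rot: [[0.173, -0.985, -0.001], [-0.985, -0.173, -0.0], [0.0, 0.001, -1.0]]
wrist_force: [0.0, -0.8, 0.3]
gripper_width: 0.687
gripper_force: 0.0
```

```bash
cat > m.py <<'E'
from h import *
np.set_printoptions(precision=4,suppress=True)
p=imaging.capture("wrist");cv2.imwrite("pics/w9.png",p["frame"]);s=r.sense();T=np.array(s["tcp_pos"]);R=np.array(s["ee_rot"]);print(s["time_s"],T)
for n,z in[("lever_grip",.2386),("scale",.153),("lever_pivot",.153),("pusher",.034),("nose",.084),("cup",.034),("tray_front",.049)]:
    L=models.place_of(p,n)
    for d in L[:2]: X=onz(p,px(d),z);print(n,px(d),round(d["confidence"],2),X,"tool",(R.T@(X-T)))
h=cv2.cvtColor(p["frame"],cv2.COLOR_BGR2HSV);m=(((h[...,0]<6)|(h[...,0]>174))&(h[...,1]>150)&(h[...,2]>90)).astype(np.uint8)
c=max(cv2.findContours(m,0,1)[0],key=cv2.contourArea);e=cv2.minAreaRect(c);print("red",e,cv2.boundingRect(c));X=onz(p,e[0],.2386+.008);print(X,R.T@(X-T))
E
python3 m.py
```

```text
20.5667 [0.6264 0.0226 0.3387]
lever_grip [322.304 197.4  ] 0.68 [0.6265 0.0209 0.2386] tool [0.0016 0.0002 0.1001]
scale [292.8  95.6] 0.72 [ 0.6705 -0.0552  0.153 ] tool [ 0.0842 -0.03    0.1857]
scale [320.  57.] 0.62 [ 0.6493 -0.0959  0.153 ] tool [ 0.1206 -0.0021  0.1858]
tray_front [391.808  56.4  ] 0.86 [ 0.5608 -0.1235  0.049 ] tool [0.1325 0.0898 0.2898]
red ((321.5, 194.5), (113.0, 29.0), 90.0) (307, 138, 30, 114)
[0.6281 0.0161 0.2466] [ 0.0066 -0.0005  0.0921]
```

View pics/w9.png

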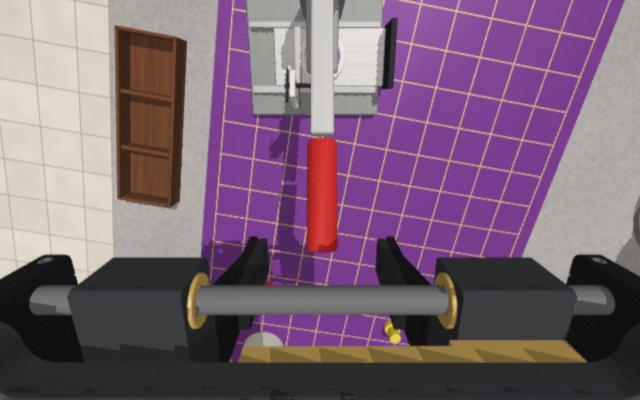

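The red grip is centred at (322,195), exactly between the fingers. The lever arm leads up to the press, and the tray plate shows as home at (392,56). I'll descend and grip.

>>> apply_moves(moves=[[[0.001, 0, 0.015], 0], [[0, 0, 0.03], 0], [[0, 0, 0.03], 0], [[0, 0, 0.025], 0], [[0, 0, 0.011], 0]])

```text
time_s: 21.33
tcp_pos: [0.625, 0.022, 0.2236]
ee_rot: [[0.173, -0.985, -0.007], [-0.985, -0.173, -0.001], [-0.001, 0.007, -1.0]]
wrist_force: [-0.3, -0.0, -0.1]
gripper_width: 0.692
gripper_force: 0.0
```

>>> apply_moves(moves=[[[0, 0, 0.005], 0], [[0, 0, 0], 0], [[0, 0, 0], 0], [[0, 0, 0], 0]])

```text
time_s: 21.67
tcp_pos: [0.6282, 0.0224, 0.2246]
ee_rot: [[0.174, -0.985, 0.004], [-0.985, -0.174, 0.001], [0.0, -0.004, -1.0]]
wrist_force: [-0.0, 0.6, -0.7]
gripper_width: 0.684
gripper_force: 0.0
```

>>> apply_moves(moves=[[[0, 0, 0], 0], [[0, 0, 0], 0], [[0, 0, 0], 0], [[0, 0, 0], 0], [[0, 0, 0], 0]], hand=0.0)

```text
time_s: 22.08
tcp_pos: [0.6272, 0.0223, 0.2227]
ee_rot: [[0.174, -0.985, 0.0], [-0.985, -0.174, 0.0], [-0.0, -0.0, -1.0]]
wrist_force: [-0.1, -0.5, -0.8]
gripper_width: 0.396
gripper_force: 0.0
```

>>> apply_moves(moves=[[[0, 0, 0], 0], [[0, 0, 0], 0], [[0, 0, 0], 0]])

```text
time_s: 22.33
tcp_pos: [0.6266, 0.0223, 0.2225]
ee_rot: [[0.174, -0.985, -0.001], [-0.985, -0.174, -0.0], [0.0, 0.001, -1.0]]
wrist_force: [-2.0, -0.1, 0.5]
gripper_width: 0.29
gripper_force: 30.0
```

>>> apply_moves(moves=[[[-0.0028, 0, 0.0068], 0], [[-0.0028, 0, 0.0068], 0], [[-0.0023, 0, 0.007], 0], [[-0.0022, 0, 0.007], 0], [[-0.0018, 0, 0.0071], 0]])

```text
time_s: 22.75
tcp_pos: [0.6247, 0.0339, 0.189]
ee_rot: [[0.175, -0.985, 0.0], [-0.985, -0.175, -0.001], [0.001, 0.0, -1.0]]
wrist_force: [-4.0, -0.4, 7.1]
gripper_width: 0.29
gripper_force: 30.0
```

>>> apply_moves(moves=[[[-0.0018, 0, 0.0071], 0], [[-0.0013, 0, 0.0072], 0], [[-0.0012, 0, 0.0073], 0], [[-0.0008, 0, 0.007], 0], [[-0.0005, 0, 0.005], 0]])

```text
time_s: 23.17
tcp_pos: [0.6237, 0.0397, 0.1559]
ee_rot: [[0.175, -0.985, 0.0], [-0.985, -0.175, -0.001], [0.001, -0.0, -1.0]]
wrist_force: [-6.7, 2.3, 11.3]
gripper_width: 0.286
gripper_force: 30.0
```

>>> apply_moves(moves=[[[0, 0, 0], 0], [[0, 0, 0], 0], [[0, 0, 0], 0]])

```text
time_s: 23.42
tcp_pos: [0.6237, 0.0396, 0.1563]
ee_rot: [[0.175, -0.985, 0.0], [-0.985, -0.175, -0.001], [0.001, -0.0, -1.0]]
wrist_force: [-6.2, 0.8, 9.9]
gripper_width: 0.286
gripper_force: 30.0
```

```bash
python3 m.py; python3 k.py | grep -v top
```

```text
23.4667 [0.6237 0.0396 0.1564]
scale [267.072  57.28 ] 0.63 [ 0.6672 -0.0559  0.153 ] tool [ 0.1016 -0.0261  0.0035]
red ((322.0, 226.0), (116.0, 52.0), 90.0) (296, 168, 53, 117)
[ 0.6332 -0.0135  0.2466] [ 0.054  -0.0001 -0.0902]
23.8167 [ 18.4687  24.9395  -4.9215   0.0479 -60.1284  -8.4099] [0.6237 0.0396 0.1565]
[[ 0.1751 -0.9846  0.0004]
 [-0.9846 -0.1751 -0.0006]
 [ 0.0007 -0.0003 -1.    ]]
side cup [(array([360.6, 240.6]), 0.64), (array([336.2, 238.8]), 0.61)]
side tray_front [(array([334.2, 237. ]), 0.77)]
side nose []
side lever_grip [(array([341., 179.]), 0.88), (array([361.7, 235.7]), 0.52)]
side lever_pivot [(array([371.8, 217.6]), 0.75)]
side scale [(array([363.3, 197.6]), 0.59)]
[([280, 130, 7, 12, 69], [283.0, 135.7]), ([339, 174, 12, 16, 94], [343.8, 181.7])]
[([61, 147, 10, 9, 61], [65.8, 150.5]), ([303, 155, 6, 6, 32], [305.5, 157.4]), ([109, 178, 13, 8, 77], [114.8, 181.9])]
```

>>> apply_moves(moves=[[[-0.0004, 0, 0.005], 0], [[-0.0004, 0, 0.005], 0], [[-0.0002, 0, 0.005], 0], [[0, 0, 0.003], 0], [[0, 0, 0], 0]])

```text
time_s: 24.93
tcp_pos: [0.6235, 0.0406, 0.1383]
ee_rot: [[0.175, -0.985, 0.0], [-0.985, -0.175, -0.001], [0.001, 0.0, -1.0]]
wrist_force: [-7.1, 1.1, 13.0]
gripper_width: 0.292
gripper_force: 30.0
```

>>> apply_moves(moves=[[[0, 0, 0], 0], [[0, 0, 0], 0], [[0, 0, 0], 0]])

```text
time_s: 25.18
tcp_pos: [0.6235, 0.0406, 0.1389]
ee_rot: [[0.175, -0.985, 0.0], [-0.985, -0.175, -0.001], [0.001, -0.0, -1.0]]
wrist_force: [-6.8, 0.9, 13.1]
gripper_width: 0.288
gripper_force: 30.0
```

Run:
```python
from h import *
np.set_printoptions(precision=4,suppress=True)
s=r.sense();print(s["time_s"],np.array(s["tcp_pos"]),s["wrist_force"])
O=np.array([.6497,-.108,.003]);w=np.radians(9.95);R=np.array([[np.cos(w),-np.sin(w),0],[np.sin(w),np.cos(w),0],[0,0,1]])
piv=O+R@[0,-.06,.15]
P={c:imaging.capture(c) for c in("side","top","wrist")}
for c in P: cv2.imwrite(f"pics/z_{c}.png",P[c]["frame"])
for c in("side","top"):
    for J in(.3,.36,.42,.48,.52):
        a=.42-J;print(c,J,proj(P[c],piv+R@[0,.21*np.cos(a),.21*np.sin(a)]), "end",proj(P[c],piv+R@[0,.2575*np.cos(a),.2575*np.sin(a)]))
    print([(px(d).round(1),round(d["confidence"],2)) for d in models.place_of(P[c],"lever_grip")[:2]])
p=P["side"];g=proj(p,piv+R@[0,.11,0]).astype(int);print("scale px side",g)
h=cv2.cvtColor(p["frame"],cv2.COLOR_BGR2HSV)
for v in range(g[1]-12,g[1]+14): print(v,p["frame"][v,g[0]-8:g[0]+12:2].tolist()) if 0 else None
q=P["wrist"];gw=proj(q,piv+R@[.02,.11,0]);print("scale px wrist",gw)
```

```text
25.1833 [0.6235 0.0406 0.1389] [-6.7583  0.8705 13.0623]
side 0.3 [340.9004 177.9479] end [334.405  169.8991]
side 0.36 [340.6356 181.0294] end [334.1239 173.6475]
side 0.42 [340.4785 184.202 ] end [333.9698 177.4952]
side 0.48 [340.4281 187.4565] end [333.941  181.4314]
side 0.52 [340.4532 189.667 ] end [333.9905 184.0996]
[(array([338.8, 183.6]), 0.87)]
top 0.3 [292.9715 158.9024] end [277.7064 160.9147]
top 0.36 [292.9641 159.7641] end [277.9002 161.9469]
top 0.42 [293.1934 160.5731] end [278.3796 162.9098]
top 0.48 [293.6511 161.3281] end [279.1318 163.8028]
top 0.52 [294.0788 161.8009] end [279.7783 164.359 ]
[(array([293.8, 160.1]), 0.64)]
scale px side [355 199]
scale px wrist [275.2338  54.3263]
```

All three readings agree on a lever angle of about 0.41 rad: the TCP arc, the side camera and the 13 N load. I'll hand in.

```bash
python3 -c "
from station import r
print(r.finish_job())"
```

```text
the job is handed in; nothing more can be done
None
```

I seated the blue pusher in the cup, pushed the tray home to its stop, and handed the job in at about 25 s with the gripper holding the lever down at about 0.41 rad, in the middle of the green band; that angle is worked out from the arm's position, the side camera and the 13 N load, as I didn't look at the pointer itself, and no verdict came back.

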